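Shut the small-parts cabinet and swing its retaining bar across

ROBOT

A 6-joint arm with a two-finger parallel gripper is mounted at the origin on the work surface; the furniture and walls round the work are solid. World frame = base frame: x ahead of the robot, y to its left, z up, the work surface at z = 0. Lengths are in m, angles in degrees, forces in N, time in s.
With the tool pointing down it reaches from about 0.35 to 0.875 m from the base axis. Payload 4.2 kg.
Tool frame: the origin (TCP) lies at the very end of the fingers, on their centre line; the grasp point (between the pads) lies behind it (r.grip_point_offset is the z of the grasp point in the tool frame, in m); z points along the fingers, y is the direction in which the jaws open and shut (so a half turn about z gives the same grasp; the last joint's range is limited). The gripper opens to 87 mm and grips with 3 to 60 N. Pads are 19 mm wide; open, the fingers measure 117 mm over their backs; the gripper's body (75 mm by 190 mm) begins 51 mm behind the grasp point.
Start: joints at [88.098, 22.042, 0.453, 0, -68.411, -14.817], TCP at [0.18, 0.599, 0.194] pointing down, gripper open.
Joint ranges: [-179.83, 179.83], [-69.29, 118.12], [-61.27, 80.66], [-181.25, 117.63], [-171.15, -9.14], [-177.46, 177.46]. Speed limits (degrees/s): [159.86, 159.86, 180, 180, 180, 180].

INTERFACE

Orientations are given as a 3x3 rotation matrix whose columns are the frame's x, y, z axes.
In Python, from station import r, capture, workorder gives the robot as it stands. The module is installed in compiled form; this text tells all that it offers.
- The arm moves only by the shell command python3 -m crank 'ROWS'. ROWS is JSON, a list of rows, each an object with "delta_rot": the turn, a rotation vector about the tool's x, y, z in rad, a list of three; "linear": the shift along the tool's x, y, z in m, a list of three; "gripper": the opening in per cent of the stroke, from 0 (shut) to 100 (fully open). A call has 1 to 10 rows; each row shifts and turns the commanded pose from where the row before left it, along the tool's axes as they then stand; what a row does not reach is not made up. A row lasts 1/8 s, in which the tool goes at most 62.5 mm and 10.7 degrees, less where a joint would pass 70% of its speed; a pose out of reach is approached as far as the arm can. A call is refused whole if a number of a shift passes 0.0625 or a number of a turn 0.188, either way. A call with a gripper value outside its range is refused whole. The fingers move at their own pace and stop on an object; the grip force is fixed at half the most. Time passes only in rows, so rows that do not move let the fingers close. It gives the time, the measured TCP pose, the force and the opening at its end, in the units of the state.
- r.sense(): the state, without advancing time (a new reading comes with each control period).
- capture(name): name is "scene" or "top" or "wrist"; returns a dict with "img" (400x640x3 uint8, blue, green, red), "fx", "fy", "cx", "cy" (pixels), "world_from_camera" (4x4, takes a point from camera to world coordinates). Camera axes: x right, y down, z forward; pixel columns grow to the right and rows downward; lengths in m; the calibration is good to about 2 mm. A picture is of the moment at which its call begins. There is no depth.
- workorder.finish_job(): hands the job in, once; it reports no verdict.
The state is a dict: "time_s": time; "joints": joint angles; "joint_velocities": joint speeds; "effort": joint torques, N m; "tcp_pos": TCP position; "ee_rot": TCP orientation; "wrist_force": force on the tool from outside, world axes, zero at the start; "moment": the same for the moment, N m; "gripper_width": opening from 0.0 (shut) to 1.0 (fully open).
Only numpy, scipy, OpenCV 4.12 (cv2) and the standard library are available. Lean on these libraries where they do the work, as an engineer would, in place of code of your own. Each camera call takes 0.05 s, during which the arm holds its last target.

TASK

Close up the small-parts cabinet: with the fingertips push both of its open upper drawers fully home, and only then push the hinged retaining bar round until it lies shut across the two drawer fronts. Only push, do not pick anything up: everything standing on the cabinet and round about on the table is left where it is.

Things in the scene. Friction and masses are not known exactly. Their poses are not given: they have to be found in the camera images.
- parts_cabinet: Small-parts cabinet fixed to the table, 130 deep (x) x 150 wide (y) x 106 mm high, with four drawers in two columns; the lower two are shut and cannot move. Origin: centre of its underside, on the table. Its front faces its own -x (towards the robot, give or take), +y is to the left as seen in the cabinet's +x direction, z up. The front plane of shut drawers is at x = -61 mm; the roof is flat at 106 mm.
- parts_cabinet_drawer_10 (a joint): Upper drawer on the cabinet's +y side. Opening in m: 0 = fully home, grows as it comes out along the cabinet's -x, at most 0.085. Runs easily (under 1 N) and stays where it is left.
- parts_cabinet_drawer_11 (a joint): Upper drawer on the cabinet's -y side; the same reading.
- left_drawer_front (a point): Point on the outer face of the +y upper drawer's front plate, mid-width, 90 mm above the table; moves with the drawer, axes as the cabinet's. The plate is 68 mm wide and spans 56 to 102 mm above the table; a pull tab 20 mm wide sticks out 10 mm at its mid-width, 66 to 72 mm above the table.
- right_drawer_front (a point): The same point on the -y upper drawer's front plate.
- retaining_bar (a joint): Retaining bar, flat aluminium, 162 mm long, 5 mm thick, on edge 80 to 100 mm above the table, on a vertical hinge at the +y end of the front. Angle in rad: 0 = shut (a stop), just before and parallel to the drawer fronts, running to the cabinet's -y; grows as it swings out; pi/2 = straight out along the cabinet's -x; at most 2.2. Light (0.5 N at 0.1 m), stays where left.
- bar_hinge (a point): The bar's hinge axis, at mid-height of the bar, fixed to the cabinet at its (-68, 82, 90) mm; axes as the cabinet's.
- bar_push (a point): Point on the outer face of the bar (the one that looks away from the drawers when shut; push here to shut it), 100 mm from the hinge axis, mid-height. Turns with the bar: its -y points along the bar away from the hinge, its -x straight out of the outer face. At the bar's free end a 4 mm thick lip stands 8 mm out of that face.
- ferrule: Black plastic ferrule, a tapered sleeve 15 mm across and 24 mm high, standing on the cabinet's roof towards the back; leave it. Origin: underside.
- rubber_block: White rubber block 30 x 50 x 18 mm, lying on the cabinet's roof towards the back; leave it. Origin: underside.
- gauge_pin: Gauge pin 12 x 64 x 12 mm, lying on the table in front of the cabinet; leave it. Origin: underside.
- steel_weight: Knobbed brass-like weight 40 mm across, 36 mm high, on the table in front of the cabinet; leave it. Origin: underside.
- sand_block: Dark grey sanding block 34 x 68 x 24 mm, on the table at the right; leave it. Origin: underside.
- club_head: Black club head 70 x 119 x 50 mm, on the table left of the cabinet at the back; leave it. Origin: underside.
- spray_can: Spray can 54 mm across, 176 mm high, on the table at the back left of the cabinet; leave it. Origin: underside.

How it is judged:
By the outcome, as a careful person would: the job done as asked, in the order asked, and still so for the second after the job is handed in, with the robot touching nothing.
It also fails if it takes over 64 s, if anything falls off the work surface, if the arm or the gripper's body presses on something with over 40 N, if the wrist force passes 120 N, or if a joint passes its speed limit or range.

## Working session

There is one attempt and no reset: what is moved stays moved. The work goes in short steps, Python scripts to look and compute and a shell command to move; the robot and the scene stay as the last step left them, time stands still between calls to the robot, and variables do not carry over. Pictures are saved under pics/ and viewed, and the job is handed in when it is done.

```bash
mkdir -p pics
cat > h.py <<'E'
import numpy as np, cv2, json
from station import r, capture, workorder
def snap(name,tag):
    c=capture(name); cv2.imwrite(f'pics/{tag}.png',c['img'])
    np.savez(f'pics/{tag}.npz',**{k:c[k] for k in('fx','fy','cx','cy','world_from_camera')})
    return c
def ray(tag,u,v):
    c=np.load(f'pics/{tag}.npz');T=c['world_from_camera']
    d=T[:3,:3]@np.array([(u-c['cx'])/c['fx'],(v-c['cy'])/c['fy'],1]);return T[:3,3],d
def onz(tag,u,v,z):
    o,d=ray(tag,u,v);return o+d*(z-o[2])/d[2]
def proj(tag,p):
    c=np.load(f'pics/{tag}.npz');T=np.linalg.inv(c['world_from_camera']);q=T[:3,:3]@np.array(p)+T[:3,3]
    return np.array([c['fx']*q[0]/q[2]+c['cx'],c['fy']*q[1]/q[2]+c['cy']])
E
python3 - <<'E'
from h import *
for n in('scene','top','wrist'):
    c=snap(n,n+'0'); print(n,c['fx'],np.round(c['world_from_camera'],3).tolist())
s=r.sense();print(s['time_s'],s['tcp_pos'],np.round(s['ee_rot'],3).tolist(),s['gripper_width'],r.grip_point_offset)
E
```

```text
scene 397.63151432189477 [[-1.0, -0.005, 0.007, 0.415], [-0.008, 0.548, -0.837, 0.659], [0.0, -0.837, -0.548, 0.632], [0.0, 0.0, 0.0, 1.0]]
top 505.82907711989867 [[-0.005, -0.992, 0.129, 0.283], [-1.0, 0.008, 0.025, -0.155], [-0.026, -0.129, -0.991, 1.212], [0.0, 0.0, 0.0, 1.0]]
wrist 349.5087621180691 [[-0.287, -0.925, -0.247, 0.247], [-0.958, 0.278, 0.072, 0.578], [0.002, 0.257, -0.966, 0.382], [0.0, 0.0, 0.0, 1.0]]
0.15 [0.17964838 0.59811535 0.19351023] [[0.958, -0.288, -0.0], [-0.288, -0.958, -0.002], [0.0, 0.002, -1.0]] 1.001431084632693 -0.0187
```

View pics/scene0.png

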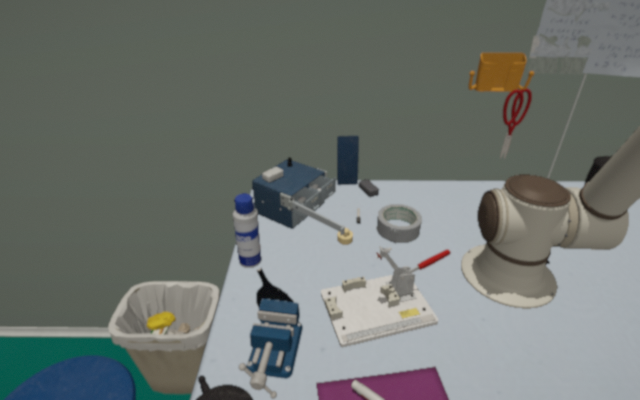

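View pics/top0.png

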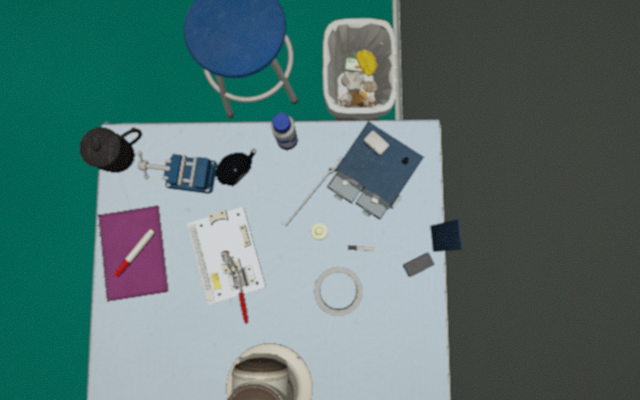

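Run:
```python
import cv2
a=cv2.imread('pics/top0.png')[105:285,265:475];cv2.imwrite('pics/top0c.png',cv2.resize(a,None,fx=3.3,fy=3.3,interpolation=cv2.INTER_CUBIC))
a=cv2.imread('pics/scene0.png')[130:270,225:435];cv2.imwrite('pics/scene0c.png',cv2.resize(a,None,fx=3.8,fy=3.8,interpolation=cv2.INTER_CUBIC))
```

```text
(no output)
```

View pics/top0c.png

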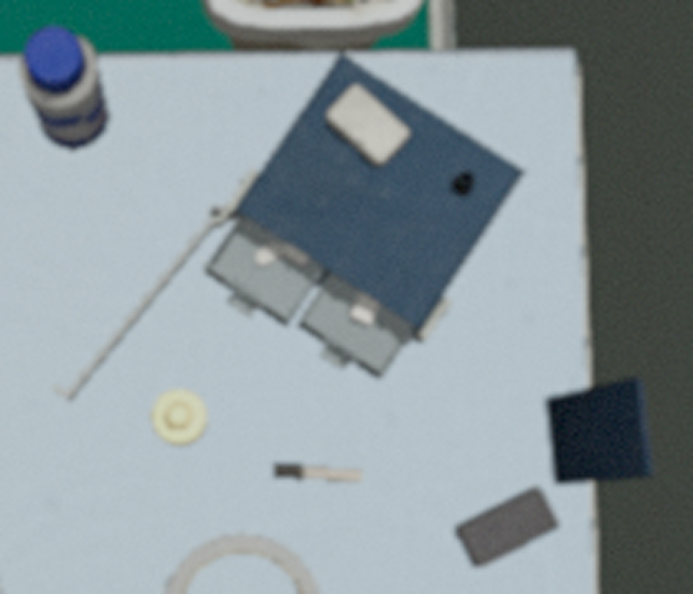

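View pics/scene0c.png

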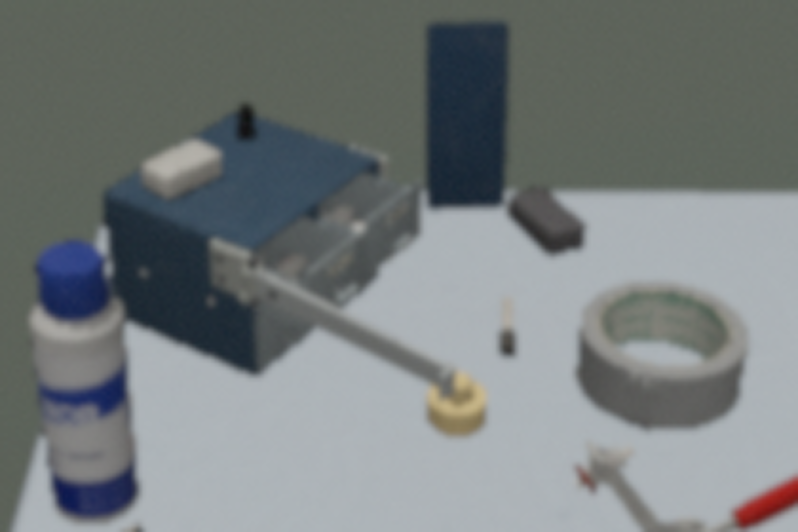

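View pics/wrist0.png

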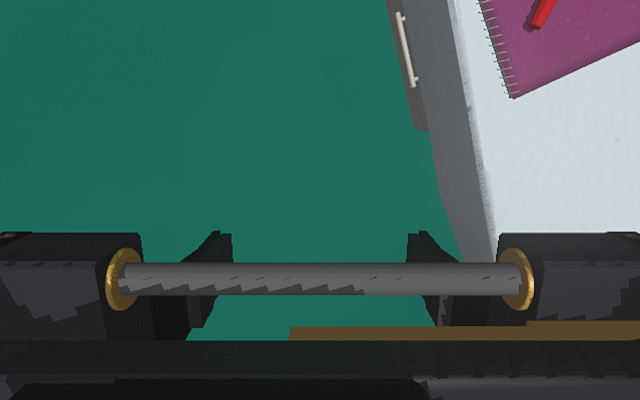

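```bash
cat >> h.py <<'E'
def crop_top(u,v): return 265+u/3.3,105+v/3.3
E
python3 - <<'E'
from h import *
im=cv2.imread('pics/top0.png')
h=cv2.cvtColor(im,cv2.COLOR_BGR2HSV)
m=((h[...,0]>98)&(h[...,0]<118)&(h[...,1]>110)&(h[...,2]<140)).astype(np.uint8)
m[:, :300]=0;m[:,428:]=0;m[:110]=0;m[225:]=0
m=cv2.morphologyEx(m,cv2.MORPH_CLOSE,np.ones((9,9)))
cs,_=cv2.findContours(m,0,2);c=max(cs,key=cv2.contourArea)
b=cv2.boxPoints(cv2.minAreaRect(c));print(b)
print("roof from mask");P=[onz('top0',*q,0.106)[:2] for q in b]
for i in range(4):print(np.round(P[i],4),np.linalg.norm(P[i]-P[(i+1)%4]))
for n,q in dict(BL=(343,55),BR=(522,173),FR=(418,335),FL=(237,213)).items():print(n,np.round(onz('top0',*crop_top(*q),.106),4))
for n,q,z in [('dLl',(207,270),.102),('dLr',(291,323),.102),('dRl',(300,323),.102),('dRr',(380,377),.102),('hinge',(217,212),.1),('barend',(68,397),.1),('weight',(180,415),.036),('pinA',(273,470),.012),('pinB',(362,475),.012),('panel1',(560,482),0),('panel2',(650,475),0),('sand',(507,527),.024),('rub',(368,122),.124),('fer',(462,183),.13),('can',(52,55),.176)]:print(n,np.round(onz('top0',*crop_top(*q),z),4))
E
```

```text
[[378.96155 168.1923 ]
 [384.      142.99998]
 [411.30768 148.46153]
 [406.26923 173.65385]]
roof from mask
[ 0.4898 -0.2532] 0.0582664761088409
[ 0.5468 -0.2655] 0.06169185473926484
[ 0.5336 -0.3258] 0.05810242968681557
[ 0.4769 -0.3131] 0.06130780242861112
BL [ 0.5961 -0.2328  0.106 ]
BR [ 0.5131 -0.3514  0.106 ]
FR [ 0.4042 -0.2793  0.106 ]
FL [ 0.4877 -0.1598  0.106 ]
dLl [ 0.4497 -0.1393  0.102 ]
dLr [ 0.4134 -0.1953  0.102 ]
dRl [ 0.4133 -0.2013  0.102 ]
dRr [ 0.3767 -0.2539  0.102 ]
hinge [ 0.4896 -0.1463  0.1   ]
barend [ 0.365  -0.0458  0.1   ]
weight [ 0.3565 -0.1187  0.036 ]
pinA [ 0.3182 -0.1843  0.012 ]
pinB [ 0.3143 -0.2477  0.012 ]
panel1 [ 0.3087 -0.3905  0.    ]
panel2 [ 0.3134 -0.4549  0.    ]
sand [ 0.277  -0.3477  0.024 ]
rub [ 0.545  -0.2474  0.124 ]
fer [ 0.5018 -0.3077  0.13  ]
can [ 0.5786 -0.0421  0.176 ]
```

The top view shows the roof, both open drawers and the bar well enough. The cabinet's centre is about (0.500, -0.256) with yaw about -34.4°. The drawers are open about 45 mm, and the bar stands about 95° out. First I raise the tool, turn it in line with the cabinet and shut the fingers.

```bash
python3 -m crank '[{"delta_rot":[0,0,0.1545],"linear":[0,0,-0.05],"gripper":0},{"delta_rot":[0,0,0.1545],"linear":[0,0,-0.05],"gripper":0},{"delta_rot":[0,0,0],"linear":[0.06,0.035,0],"gripper":0},{"delta_rot":[0,0,0],"linear":[0.06,0.035,0],"gripper":0},{"delta_rot":[0,0,0],"linear":[0.06,0.035,0],"gripper":0},{"delta_rot":[0,0,0],"linear":[0.06,0.035,0],"gripper":0}]'
cat >> h.py <<'E'
C=np.array([.5003,-.2558]);YAW=np.deg2rad(-34.4)
def w(xc,yc): 
    c,s=np.cos(YAW),np.sin(YAW);return C+np.array([c*xc-s*yc,s*xc+c*yc])
def cab(p):
    c,s=np.cos(YAW),np.sin(YAW);d=np.array(p)[:2]-C;return np.array([c*d[0]+s*d[1],-s*d[0]+c*d[1]])
def where(target=None,yaw=None):
    s=r.sense();R=np.array(s['ee_rot']);p=np.array(s['tcp_pos'])
    print('t',s['time_s'],'tcp',np.round(p,4),'cab mm',np.round(cab(p)*1e3,1),'F',np.round(s['wrist_force'],2),'grip',round(s['gripper_width'],3),'yaw',round(np.degrees(np.arctan2(R[1,0],R[0,0])),2),'tilt',np.round(R[:2,2],4),'j',np.round(s['joints'],1))
    if target is not None: print('delta tool',np.round(R.T@(np.array(target)-p),4))
E
python3 -c "
from h import *
where([*w(-.147,.030),.29])"
```

```text
time_s: 0.9
tcp_pos: [0.2871, 0.3705, 0.2942]
ee_rot: [[0.825, -0.565, -0.0], [-0.565, -0.825, -0.0], [0.0, 0.0, -1.0]]
wrist_force: [1.7, 0.3, -0.2]
gripper_width: 0.403
t 0.9 tcp [0.2871 0.3705 0.2942] cab mm [-529.8  396.3] F [ 1.71  0.33 -0.17] grip 0.403 yaw -34.39 tilt [-0.     -0.0001] j [ 72.2   3.  -10.1   0.  -76.9 -16.6]
delta tool [0.3827 0.3664 0.0043]
```

```bash
python3 -m crank '[{"delta_rot":[0,0,0],"linear":[0.06,0.035,0],"gripper":0},{"delta_rot":[0,0,0],"linear":[0.06,0.035,0],"gripper":0},{"delta_rot":[0,0,0],"linear":[0.06,0.035,0],"gripper":0},{"delta_rot":[0,0,0],"linear":[0.05,0.045,0],"gripper":0},{"delta_rot":[0,0,0],"linear":[0.04,0.045,0],"gripper":0},{"delta_rot":[0,0,0],"linear":[0.03,0.045,0],"gripper":0},{"delta_rot":[0,0,0],"linear":[0.02,0.045,0],"gripper":0},{"delta_rot":[0,0,0],"linear":[0,0.03,0],"gripper":0},{"delta_rot":[0,0,0],"linear":[0,0,0],"gripper":0}]'
python3 -c "
from h import *
where([*w(-.147,.030),.086]);snap('wrist','wrist1')"
```

```text
time_s: 2.02
tcp_pos: [0.3615, -0.0459, 0.2944]
ee_rot: [[0.823, -0.568, 0.0], [-0.568, -0.823, 0.0], [0.0, -0.0, -1.0]]
wrist_force: [0.2, -0.3, -0.6]
gripper_width: 0.004
t 2.025 tcp [ 0.3615 -0.0459  0.2944] cab mm [-233.1   94.7] F [ 0.23 -0.26 -0.65] grip 0.004 yaw -34.6 tilt [0.0004 0.0004] j [ 18.8  -8.6 -21.   -0.  -77.7  36.6]
delta tool [0.0863 0.0645 0.2084]
```

View pics/wrist1.png

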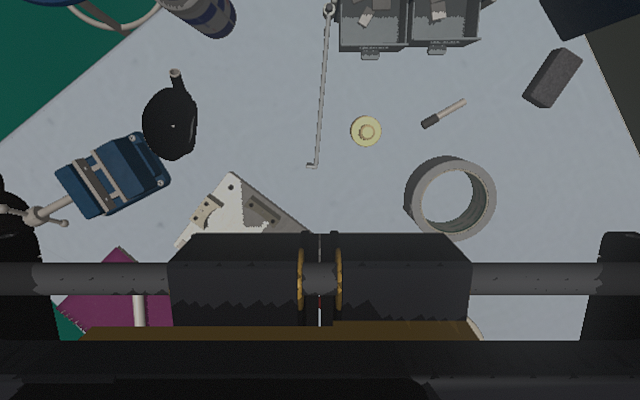

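Wrist view: the bar runs from the hinge at (329,10) to its lip at (313,165). The left drawer front spans about (339,52) to (406,47), the right (409,46) to (478,40). The brass weight is at (366,131). I cross-check these positions.

```bash
python3 -c "
from h import *
for n,q,z in [('hinge',(329,9),.1),('barend',(316,166),.1),('lL',(339,50),.102),('lR',(406,45),.102),('rL',(410,45),.102),('rR',(478,39),.102),('weight',(366,131),.036)]:
    p=onz('wrist1',*q,z);print(n,np.round(p[:2],4),np.round(cab(p)*1e3,1))
im=cv2.imread('pics/wrist1.png')[0:180,270:530];cv2.imwrite('pics/wrist1c.png',cv2.resize(im,None,fx=3,fy=3))
"
```

```text
hinge [ 0.4901 -0.146 ] [-70.5  84.8]
barend [ 0.3682 -0.046 ] [-227.5   98.5]
lL [ 0.4529 -0.133 ] [-108.5   74.5]
lR [ 0.4184 -0.1913] [-104.     6.9]
rL [ 0.4161 -0.1946] [-104.1    2.9]
rR [ 0.3821 -0.2538] [-98.7 -65.1]
weight [ 0.3606 -0.1165] [-193.9   36. ]
```

View pics/wrist1c.png

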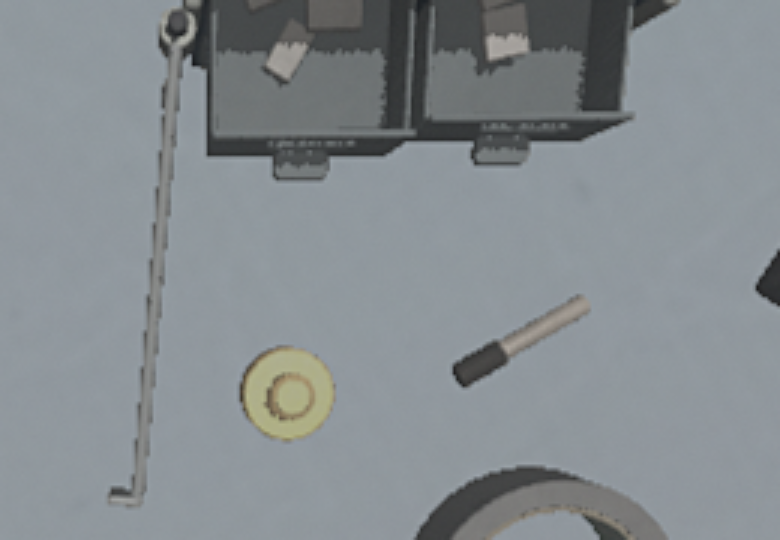

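```bash
python3 -c "
from h import *
print(np.round(np.degrees(np.arctan2(*np.load('pics/wrist1.npz')['world_from_camera'][:2,0][::-1])),2))
for n,q,z in [('hinge',(178,25),.1),('barend',(139,500),.1),('lL',(208,136),.102),('lR',(415,133),.102),('rL',(425,122),.102),('rR',(632,116),.102)]:
    p=onz('wrist1',270+q[0]/3,q[1]/3,z);print(n,np.round(p[:2],4),np.round(cab(p)*1e3,1))
where([*w(-.147,.030),.086])
"
```

```text
-124.57
hinge [ 0.4904 -0.1466] [-69.9  84.5]
barend [ 0.3674 -0.0459] [-228.2   98.1]
lL [ 0.4563 -0.1357] [-104.2   74.3]
lR [ 0.4176 -0.1936] [-103.4    4.6]
rL [ 0.4186 -0.1981] [-100.     1.5]
rR [ 0.3808 -0.2561] [-98.4 -67.8]
t 2.075 tcp [ 0.3622 -0.0451  0.2944] cab mm [-233.    95.8] F [ 0.13  0.61 -0.52] grip 0.004 yaw -34.52 tilt [0.0007 0.0004] j [ 18.9  -8.6 -20.9  -0.  -77.6  36.6]
delta tool [0.086  0.0658 0.2084]
```

```bash
sed -i 's/^C=.*/C=np.array([.5009,-.2531]);YAW=np.deg2rad(-34.2)/' h.py
python3 -m crank '[{"delta_rot":[0,0,0],"linear":[0.04,0.03,0],"gripper":0},{"delta_rot":[0,0,0],"linear":[0.045,0.033,0],"gripper":0},{"delta_rot":[0,0,0],"linear":[0,0,0.05],"gripper":0},{"delta_rot":[0,0,0],"linear":[0,0,0.05],"gripper":0},{"delta_rot":[0,0,0],"linear":[0,0,0.05],"gripper":0},{"delta_rot":[0,0,0],"linear":[0,0,0.03],"gripper":0},{"delta_rot":[0,0,0],"linear":[0,0,0.025],"gripper":0},{"delta_rot":[0,0,0],"linear":[0,0,0],"gripper":0}]'
python3 -c "
from h import *
where([*w(-.120,.034),.086]);snap('scene','scene2')
im=cv2.imread('pics/scene2.png')[110:270,225:435];cv2.imwrite('pics/scene2c.png',cv2.resize(im,None,fx=3.6,fy=3.6))"
```

```text
time_s: 3.08
tcp_pos: [0.3961, -0.1439, 0.0876]
ee_rot: [[0.826, -0.564, -0.005], [-0.564, -0.826, -0.0], [-0.004, 0.003, -1.0]]
wrist_force: [-0.0, 0.1, 2.2]
gripper_width: 0.008
t 3.075 tcp [ 0.3961 -0.1439  0.0876] cab mm [-148.1   31.4] F [-0.02  0.15  2.15] grip 0.008 yaw -34.35 tilt [-0.0052 -0.    ] j [  2.3   9.3 -35.3  -0.  -45.8  53.4]
delta tool [ 0.0281 -0.0027  0.0015]
```

View pics/scene2c.png

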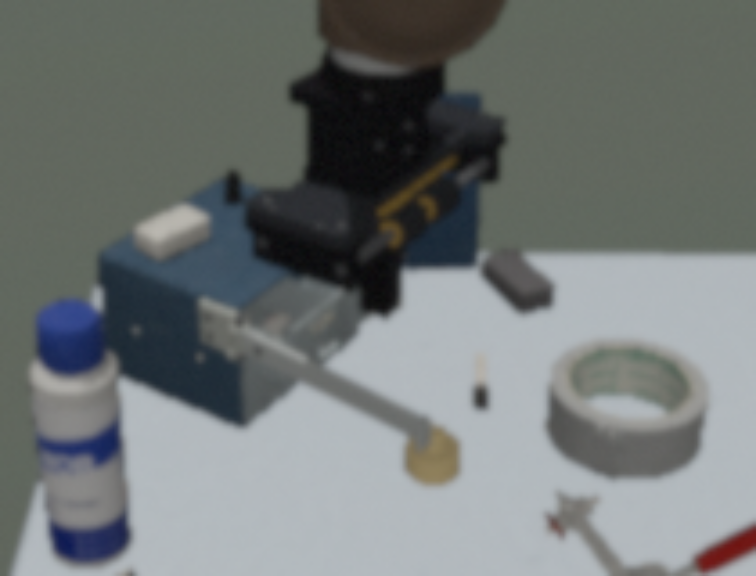

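```bash
python3 -c "
from h import *
for p in ([.3961,-.1439,.0876],[*w(-.103,.036),.09],[*w(-.103,-.036),.09],[*w(-.068,.082),.1]): print((proj('scene2',p)-[225,110])*3.6)"
```

```text
[377.42937957 342.67443917]
[319.24496546 321.98206247]
[376.8263182  277.05818999]
[237.39229231 324.17482804]
```

```bash
python3 -c "
from h import *
for n,p in dict(barend=[.3674,-.0459,.1],weighttop=[.3585,-.1175,.036],dlR=[*w(-.103,.070),.102],FLtop=[*w(-.065,.075),.106],FLbot=[*w(-.065,.075),.0],tcp=[.3961,-.1439,.0876],tcp105=[.3961,-.1439,.105]).items(): print(n,(proj('scene2',p)-[225,110])*3.6)
snap('wrist','wrist2')
im=cv2.imread('pics/scene2.png')[160:240,270:360];cv2.imwrite('pics/scene2d.png',cv2.resize(im,None,fx=7,fy=7,interpolation=cv2.INTER_CUBIC))"
```

```text
barend [426.52152361 415.63021953]
weighttop [432.03329383 427.34119461]
dlR [289.6528432  329.95690996]
FLtop [239.94509555 310.70826597]
FLbot [245.58610983 434.77136861]
tcp [377.42937957 342.67443917]
tcp105 [377.80324543 321.20503341]
```

View pics/scene2d.png

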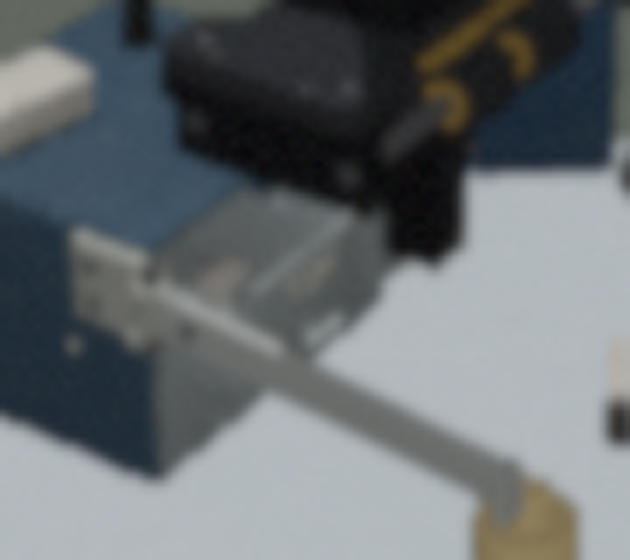

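View pics/wrist2.png

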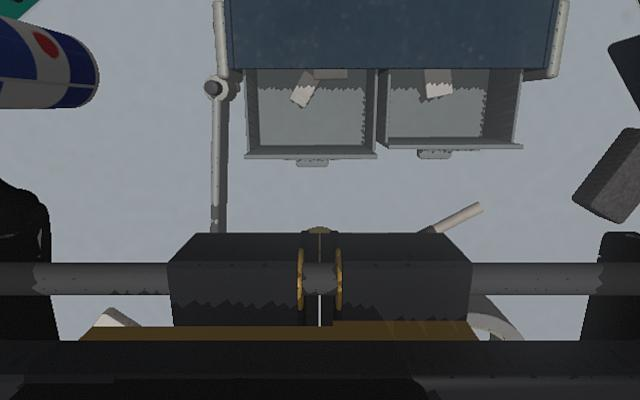

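```bash
python3 -c "
from h import *
snap('wrist','wrist2')
s=r.sense();R=np.array(s['ee_rot']);p=np.array(s['tcp_pos']);print(p)
for dz in(0,-.0187,-.03,-.07):
  for dx in(0,-.0095,.0095): print(dz,dx,proj('wrist2',p+R@[dx,0,dz]),(proj('scene2',p+R@[dx,0,dz])-[270,160])*7)
snap('top','top2');print(proj('top2',p))
im=cv2.imread('pics/wrist2.png')[200:350,240:400];cv2.imwrite('pics/wrist2c.png',cv2.resize(im,None,fx=4,fy=4))
u=proj('top2',p).astype(int);im=cv2.imread('pics/top2.png')[u[1]-60:u[1]+60,u[0]-80:u[0]+80];cv2.imwrite('pics/top2c.png',cv2.resize(im,None,fx=4.5,fy=4.5))
"
```

```text
[ 0.39841365 -0.14433687  0.09030344]
0 0 [319.28132051 231.89040437] [412.33643621 309.14532334]
0 -0.0095 [319.26736674 247.34660404] [435.15910174 317.95034007]
0 0.0095 [319.29562124 216.04990016] [389.72613926 300.4222387 ]
-0.0187 0 [319.31926021 244.45970577] [413.16111836 264.12833792]
-0.0187 -0.0095 [319.30343274 261.26414837] [436.23286398 272.81425645]
-0.0187 0.0095 [319.33552086 227.19534141] [390.30634357 255.52410332]
-0.03 0 [319.34607529 253.34345785] [413.6680588  236.45594313]
-0.03 -0.0095 [319.32887118 271.08061467] [436.89296998 245.06640115]
-0.03 0.0095 [319.36378078 235.08938253] [390.66297237 227.92698345]
-0.07 0 [319.47657669 296.57816465] [415.51676066 135.54071869]
-0.07 -0.0095 [319.45205783 318.61722919] [439.30057875 143.86147292]
-0.07 0.0095 [319.50202292 273.7055321 ] [391.96333551 127.30056729]
[330.21172423 210.33776389]
```

View pics/wrist2c.png

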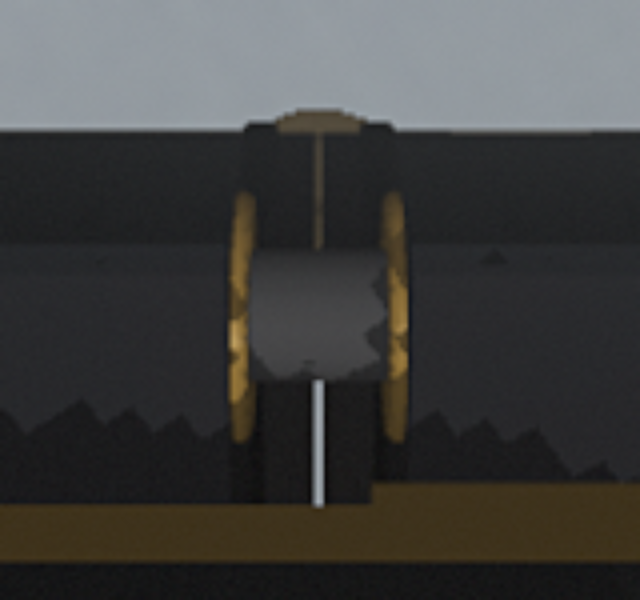

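View pics/top2c.png

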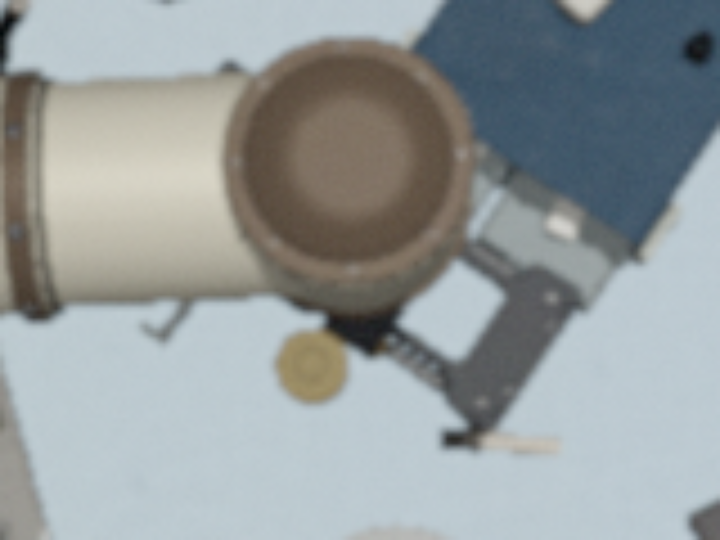

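The finger tips appear about 20 mm higher in the pictures than the reported TCP. I'll therefore use a height that works in either case. At mid-width of the cabinet there are no tabs, so the shut fingers can go lower (TCP z about 0.07). There they bear on the inner edges of both drawer plates at once.

```bash
python3 -m crank '[{"delta_rot":[0,0,0],"linear":[0,0.016,0],"gripper":0},{"delta_rot":[0,0,0],"linear":[0,0.016,0.01],"gripper":0},{"delta_rot":[0,0,0],"linear":[0,0,0.01],"gripper":0},{"delta_rot":[0,0,0],"linear":[0,0,0],"gripper":0},{"delta_rot":[0,0,0],"linear":[0,0,0],"gripper":0}]'
python3 -c "
from h import *
where([*w(-.100,.0),.07]);snap('scene','scene3');snap('wrist','wrist3')
s=r.sense();p=s['tcp_pos'];print((proj('scene3',p)-[270,160])*7)
im=cv2.imread('pics/scene3.png')[160:240,270:360];cv2.imwrite('pics/scene3d.png',cv2.resize(im,None,fx=7,fy=7,interpolation=cv2.INTER_CUBIC))"
```

```text
time_s: 3.9
tcp_pos: [0.3792, -0.1711, 0.0693]
ee_rot: [[0.825, -0.565, -0.0], [-0.565, -0.825, -0.0], [0.0, 0.0, -1.0]]
wrist_force: [-0.8, -0.6, 0.8]
gripper_width: 0.006
t 3.9 tcp [ 0.3792 -0.1711  0.0693] cab mm [-146.8   -0.6] F [-0.8  -0.59  0.75] grip 0.006 yaw -34.41 tilt [-0.0001 -0.0002] j [ -1.7  10.3 -37.5   0.  -42.2  57.3]
delta tool [ 0.0468 -0.0008 -0.0007]
[463.62091003 315.93476668]
```

View pics/scene3d.png

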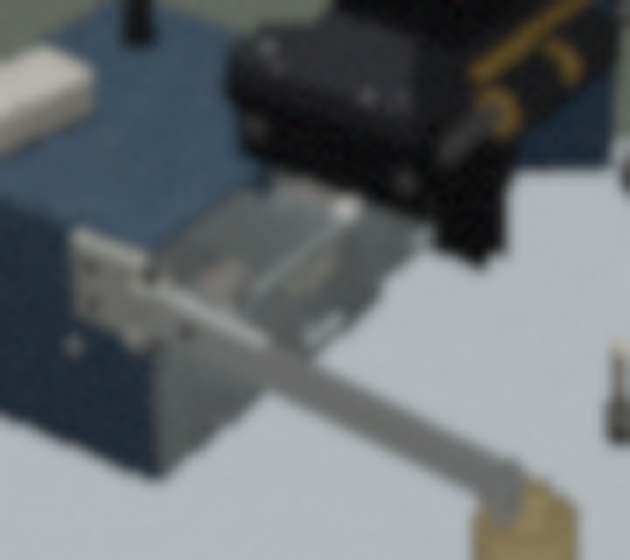

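View pics/wrist3.png

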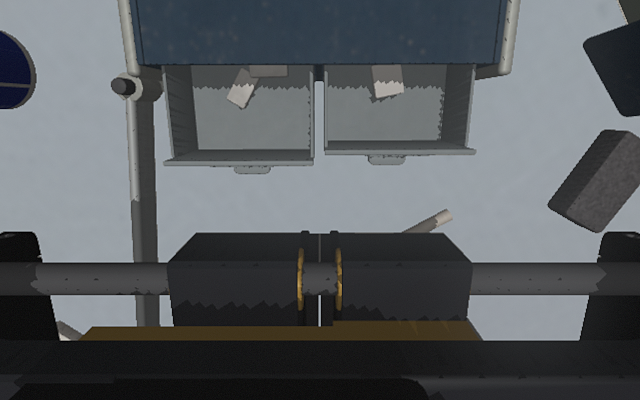

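```bash
python3 -m crank '[{"delta_rot":[0,0,0],"linear":[0.008,0,0],"gripper":0},{"delta_rot":[0,0,0],"linear":[0.008,0,0],"gripper":0},{"delta_rot":[0,0,0],"linear":[0.008,0,0],"gripper":0},{"delta_rot":[0,0,0],"linear":[0.008,0,0],"gripper":0},{"delta_rot":[0,0,0],"linear":[0.008,0,0],"gripper":0},{"delta_rot":[0,0,0],"linear":[0.008,0,0],"gripper":0},{"delta_rot":[0,0,0],"linear":[0,0,0],"gripper":0}]'
python3 -c "
from h import *
where([*w(-.0705,.0),.07]);snap('scene','scene4');snap('wrist','wrist4')
im=cv2.imread('pics/scene4.png')[160:240,270:360];cv2.imwrite('pics/scene4d.png',cv2.resize(im,None,fx=7,fy=7,interpolation=cv2.INTER_CUBIC))"
```

```text
time_s: 4.88
tcp_pos: [0.4191, -0.1985, 0.0693]
ee_rot: [[0.825, -0.566, 0.0], [-0.566, -0.825, -0.0], [0.0, -0.0, -1.0]]
wrist_force: [-0.7, 0.6, -0.7]
gripper_width: 0.007
t 4.875 tcp [ 0.4191 -0.1985  0.0693] cab mm [-98.3  -0.8] F [-0.71  0.63 -0.66] grip 0.007 yaw -34.44 tilt [ 0.0002 -0.0002] j [ -5.2  14.6 -31.4   0.  -44.   60.7]
delta tool [ 0.0278 -0.001  -0.0007]
```

View pics/wrist4.png

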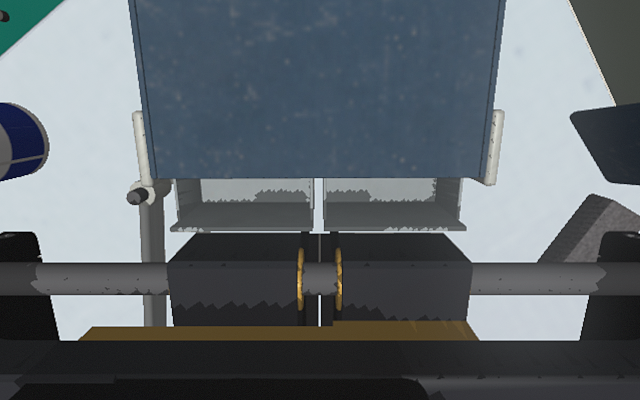

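Wrist view: both drawer fronts now lie level at row about 230 and are moving together. I continue, with smaller steps towards the stop.

```bash
python3 -m crank '[{"delta_rot":[0,0,0],"linear":[0.007,0,0],"gripper":0},{"delta_rot":[0,0,0],"linear":[0.007,0,0],"gripper":0},{"delta_rot":[0,0,0],"linear":[0.005,0,0],"gripper":0},{"delta_rot":[0,0,0],"linear":[0.002,0,0],"gripper":0},{"delta_rot":[0,0,0],"linear":[0,0,0],"gripper":0}]'
python3 -m crank '[{"delta_rot":[0,0,0],"linear":[0.002,0,0],"gripper":0},{"delta_rot":[0,0,0],"linear":[0,0,0],"gripper":0}]'
python3 -c "
from h import *
where([*w(-.0705,.0),.07])"
```

```text
time_s: 5.6
tcp_pos: [0.4364, -0.2102, 0.0694]
ee_rot: [[0.825, -0.565, 0.001], [-0.565, -0.825, -0.0], [0.001, -0.0, -1.0]]
wrist_force: [0.1, 0.3, -0.4]
gripper_width: 0.006
time_s: 5.85
tcp_pos: [0.4377, -0.2112, 0.0694]
ee_rot: [[0.825, -0.565, 0.0], [-0.565, -0.825, -0.0], [0.0, -0.0, -1.0]]
wrist_force: [-0.2, 0.2, 0.3]
gripper_width: 0.004
t 5.85 tcp [ 0.4377 -0.2112  0.0694] cab mm [-75.8  -0.9] F [-0.15  0.16  0.31] grip 0.004 yaw -34.42 tilt [ 0.0005 -0.0001] j [ -6.6  16.5 -28.5   0.  -45.   62.1]
delta tool [ 0.0053 -0.0009 -0.0006]
```

```bash
python3 -m crank '[{"delta_rot":[0,0,0],"linear":[0.002,0,0],"gripper":0},{"delta_rot":[0,0,0],"linear":[0,0,0],"gripper":0}]'|grep -E "pos|force"
python3 -m crank '[{"delta_rot":[0,0,0],"linear":[0.0015,0,0],"gripper":0},{"delta_rot":[0,0,0],"linear":[0,0,0],"gripper":0}]'|grep -E "pos|force"
python3 -c "
from h import *
where();snap('wrist','wrist5')
im=cv2.imread('pics/wrist5.png')[140:260,110:520];cv2.imwrite('pics/wrist5c.png',cv2.resize(im,None,fx=1.9,fy=1.9))"
```

```text
tcp_pos: [0.4393, -0.2124, 0.0694]
wrist_force: [0.2, 0.1, 0.7]
tcp_pos: [0.4405, -0.2132, 0.0694]
wrist_force: [-0.2, 0.4, -0.1]
t 6.35 tcp [ 0.4405 -0.2132  0.0694] cab mm [-72.3  -1. ] F [-0.2   0.4  -0.14] grip 0.006 yaw -34.42 tilt [ 0.0002 -0.0001] j [ -6.8  16.8 -28.    0.  -45.2  62.3]
```

View pics/wrist5c.png

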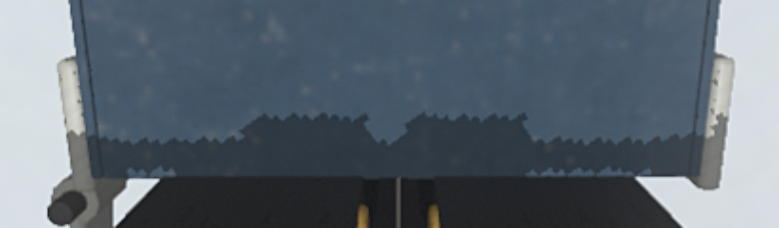

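```bash
for i in 1; do python3 -m crank '[{"delta_rot":[0,0,0],"linear":[0.0015,0,0],"gripper":0},{"delta_rot":[0,0,0],"linear":[0,0,0],"gripper":0}]'|grep -E "pos|force"; done
python3 -m crank '[{"delta_rot":[0,0,0],"linear":[0.0015,0,0],"gripper":0},{"delta_rot":[0,0,0],"linear":[0,0,0],"gripper":0}]'|grep -E "pos|force"
```

```text
tcp_pos: [0.4408, -0.2137, 0.0691]
wrist_force: [-2.8, 3.0, 1.7]
tcp_pos: [0.4407, -0.2139, 0.069]
wrist_force: [-4.5, 6.7, 4.3]
```

```bash
python3 -m crank '[{"delta_rot":[0,0,0],"linear":[0.0015,0,0],"gripper":0},{"delta_rot":[0,0,0],"linear":[0,0,0],"gripper":0}]'|grep -E "pos|force"
python3 -c "
from h import *
where()"
```

```text
tcp_pos: [0.4406, -0.214, 0.0688]
wrist_force: [-6.8, 7.8, 7.0]
t 7.15 tcp [ 0.4406 -0.214   0.0688] cab mm [-71.8  -1.6] F [-6.76  7.84  6.97] grip 0.005 yaw -34.48 tilt [-0.0071  0.0031] j [ -7.   17.1 -27.6  -0.2 -45.7  62.6]
```

The force rose to about 12 N, which could be the stop. But the fingers reach above the roof edge at 106 mm and could be pressing on that instead. I back off and look.

```bash
python3 -m crank '[{"delta_rot":[0,0,0],"linear":[-0.02,0,0],"gripper":0},{"delta_rot":[0,0,0],"linear":[-0.04,0,0],"gripper":0},{"delta_rot":[0,0,0],"linear":[-0.04,0,-0.02],"gripper":0},{"delta_rot":[0,0,0],"linear":[0,0,-0.02],"gripper":0},{"delta_rot":[0,0,0],"linear":[0,0,0],"gripper":0},{"delta_rot":[0,0,0],"linear":[0,0,0],"gripper":0}]'|grep -E "pos|force"
python3 -c "
from h import *
where();snap('wrist','wrist6');snap('scene','scene6')
im=cv2.imread('pics/wrist6.png')[0:260,110:550];cv2.imwrite('pics/wrist6c.png',cv2.resize(im,None,fx=1.8,fy=1.8))
im=cv2.imread('pics/scene6.png')[150:240,245:360];cv2.imwrite('pics/scene6d.png',cv2.resize(im,None,fx=6.5,fy=6.5,interpolation=cv2.INTER_CUBIC))"
```

```text
tcp_pos: [0.3619, -0.1593, 0.109]
wrist_force: [-0.3, -0.3, -0.0]
t 7.9 tcp [ 0.3619 -0.1593  0.109 ] cab mm [-167.7   -0.5] F [-0.28 -0.28 -0.  ] grip 0.007 yaw -34.45 tilt [0.0003 0.0001] j [  0.1   4.7 -36.9  -0.  -48.4  55.5]
```

View pics/wrist6c.png

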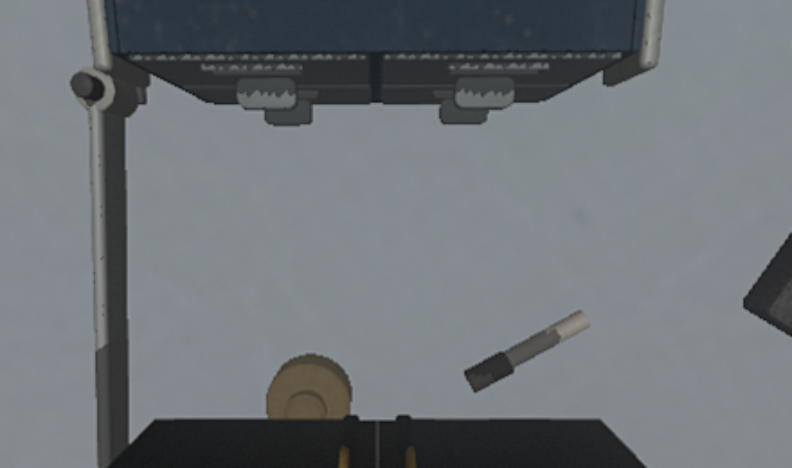

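View pics/scene6d.png

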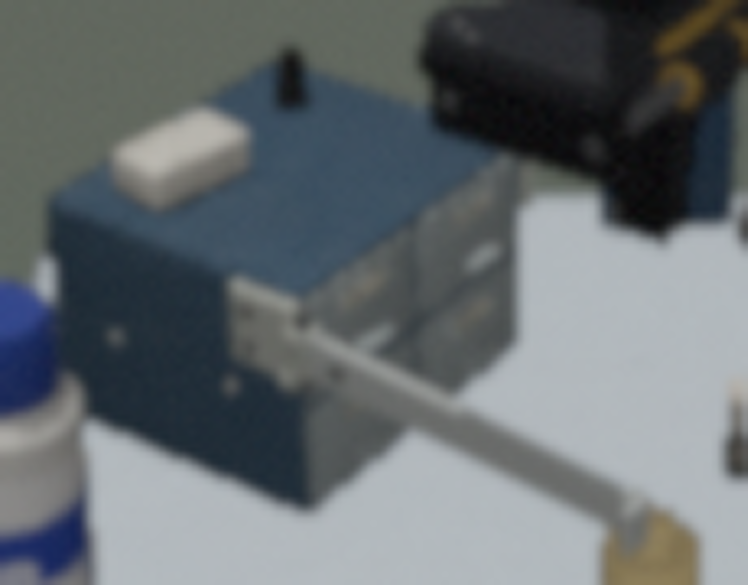

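```bash
python3 -c "
from h import *
im=cv2.imread('pics/wrist6.png')[20:75,155:480];a=cv2.resize(im,None,fx=5,fy=5,interpolation=cv2.INTER_CUBIC)
cv2.imwrite('pics/wrist6e.png',np.vstack([a[:,:800],a[:,-800:]]))
for n,p in dict(roofF65=[*w(-.065,0),.106],roof61=[*w(-.061,0),.106],upTop61=[*w(-.061,.036),.102],up65=[*w(-.065,.036),.102],tabU=[*w(-.071,.036),.072],tabL=[*w(-.071,.036),.020],upbot61=[*w(-.061,.036),.056],hinge=[*w(-.068,.082),.1]).items(): print(n,proj('wrist6',p).round(1), ((proj('wrist6',p)-[155,20])*5).round(0))"
```

```text
roofF65 [317.6  38.8] [813.  94.]
roof61 [317.6  30.2] [813.  51.]
upTop61 [247.6  32.1] [463.  61.]
up65 [248.1  40.5] [465. 103.]
tabU [258.4  60.2] [517. 201.]
tabL [270.1  69. ] [575. 245.]
upbot61 [261.8  46.7] [534. 134.]
hinge [161.5  47.8] [ 33. 139.]
```

View pics/wrist6e.png

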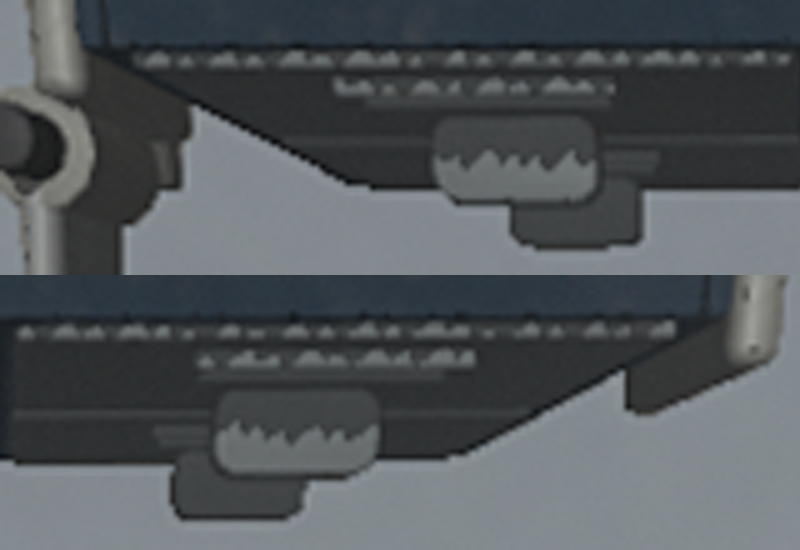

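Both pictures show the upper fronts flush with the lower ones. The roof edge, upper tabs and lower tabs all project where x = -61 mm (home) puts them, within about 0.5 mm on both sides. Next I raise the tool, turn it 95° so its x faces the bar's outer face, and work out the start point.

```bash
python3 -m crank '[{"delta_rot":[0,0,0],"linear":[0,0,-0.05],"gripper":0},{"delta_rot":[0,0,0.184],"linear":[0,0,-0.05],"gripper":0},{"delta_rot":[0,0,0.184],"linear":[0,0,-0.02],"gripper":0},{"delta_rot":[0,0,0.184],"linear":[0,0,0],"gripper":0},{"delta_rot":[0,0,0.184],"linear":[0,0,0],"gripper":0},{"delta_rot":[0,0,0.184],"linear":[0,0,0],"gripper":0},{"delta_rot":[0,0,0.184],"linear":[0,0,0],"gripper":0},{"delta_rot":[0,0,0.184],"linear":[0,0,0],"gripper":0},{"delta_rot":[0,0,0.184],"linear":[0,0,0],"gripper":0},{"delta_rot":[0,0,0.18],"linear":[0,0,0],"gripper":0}]'|grep -E "pos|force"
python3 -m crank '[{"delta_rot":[0,0,0],"linear":[0,0,0],"gripper":0},{"delta_rot":[0,0,0],"linear":[0,0,0],"gripper":0}]'|grep -E "pos|force"
cat >> h.py <<'E'
def barpose(a,rr=.09,off=.012):
    d=np.array([-np.sin(a),-np.cos(a)]);n=np.array([-np.cos(a),np.sin(a)])
    return w(*(np.array([-.068,.082])+rr*d+off*n))
E
python3 -c "
from h import *
where([*barpose(1.656,off=.045),.068]);snap('wrist','wrist7');print(barpose(1.656,off=.045))"
```

```text
tcp_pos: [0.3616, -0.1593, 0.2284]
wrist_force: [0.2, -0.0, -0.0]
tcp_pos: [0.3616, -0.1593, 0.2289]
wrist_force: [-1.5, -0.4, 0.5]
t 9.5 tcp [ 0.3616 -0.1593  0.2289] cab mm [-167.9   -0.7] F [-1.5  -0.38  0.51] grip 0.005 yaw -128.94 tilt [-0.001  0.   ] j [  0.1  -2.8 -25.3  -0.  -67.6 -39. ]
delta tool [-0.136  -0.003   0.1608]
[ 0.44925649 -0.05538798]
```

View pics/wrist7.png

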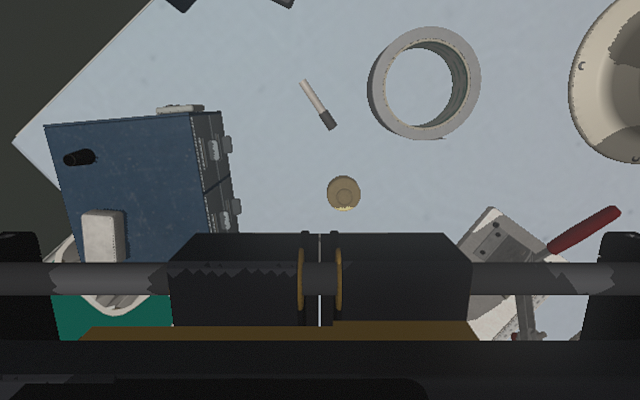

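```bash
python3 -m crank '[{"delta_rot":[0,0,0],"linear":[-0.04,0,0],"gripper":0},{"delta_rot":[0,0,0],"linear":[-0.045,0,0],"gripper":0},{"delta_rot":[0,0,0],"linear":[-0.043,-0.003,0],"gripper":0},{"delta_rot":[0,0,0],"linear":[0,0,0],"gripper":0},{"delta_rot":[0,0,0],"linear":[0,0,0],"gripper":0}]'|grep -E "pos|force"
python3 -c "
from h import *
where([*barpose(1.656,off=.037),.068]);snap('wrist','wrist8');snap('top','top8')
im=cv2.imread('pics/top8.png')[80:280,250:480];cv2.imwrite('pics/top8c.png',cv2.resize(im,None,fx=3,fy=3))"
```

```text
tcp_pos: [0.4442, -0.0618, 0.229]
wrist_force: [-0.5, -0.5, -0.8]
t 10.175 tcp [ 0.4442 -0.0618  0.229 ] cab mm [-154.4  126.4] F [-0.55 -0.47 -0.85] grip 0.007 yaw -129.02 tilt [-0.0011 -0.0002] j [ 13.    3.  -19.4  -0.  -67.6 -52. ]
delta tool [-0.0002 -0.      0.161 ]
```

View pics/wrist8.png

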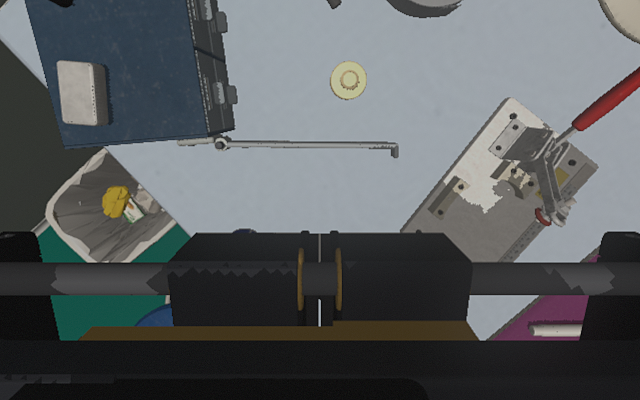

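View pics/top8c.png

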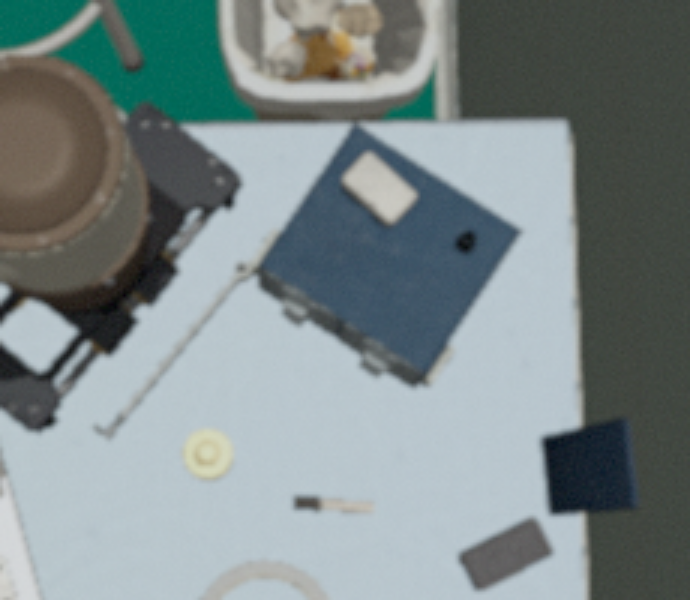

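The bar (row 145) lies parallel to the gripper, and the outer side is clear. By calculation the spray can has about 35 mm clearance from the gripper body. I descend, then close in on the bar.

```bash
python3 -m crank '[{"delta_rot":[0,0,0],"linear":[0,0,0.04],"gripper":0},{"delta_rot":[0,0,0],"linear":[0,0,0.04],"gripper":0},{"delta_rot":[0,0,0],"linear":[0,0,0.04],"gripper":0},{"delta_rot":[0,0,0],"linear":[0,0,0.04],"gripper":0},{"delta_rot":[0,0,0],"linear":[0,0,0],"gripper":0},{"delta_rot":[0,0,0],"linear":[0,0,0],"gripper":0}]'|grep -E "pos|force"
python3 -c "
from h import *
where([*barpose(1.656,off=.012),.068]);snap('wrist','wrist9');snap('scene','scene9')
im=cv2.imread('pics/scene9.png')[100:280,225:435];cv2.imwrite('pics/scene9c.png',cv2.resize(im,None,fx=3.3,fy=3.3))"
```

```text
tcp_pos: [0.4458, -0.062, 0.0709]
wrist_force: [0.1, 0.4, -0.2]
t 11.025 tcp [ 0.4458 -0.062   0.0709] cab mm [-153.   127.1] F [ 0.07  0.4  -0.23] grip 0.003 yaw -129.07 tilt [ 0.0026 -0.    ] j [ 12.9  13.2 -33.2   0.1 -43.5 -52. ]
delta tool [0.0257 0.0015 0.0028]
```

View pics/wrist9.png

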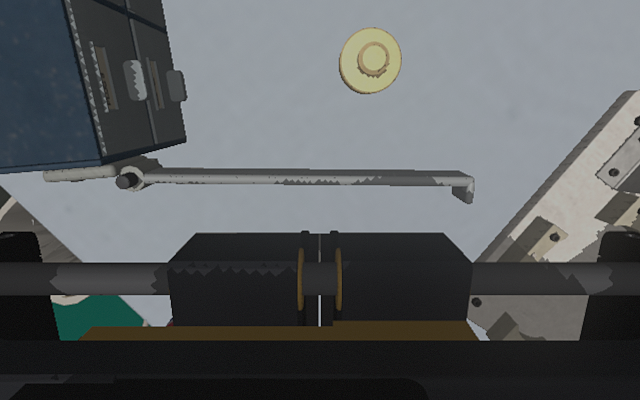

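View pics/scene9c.png

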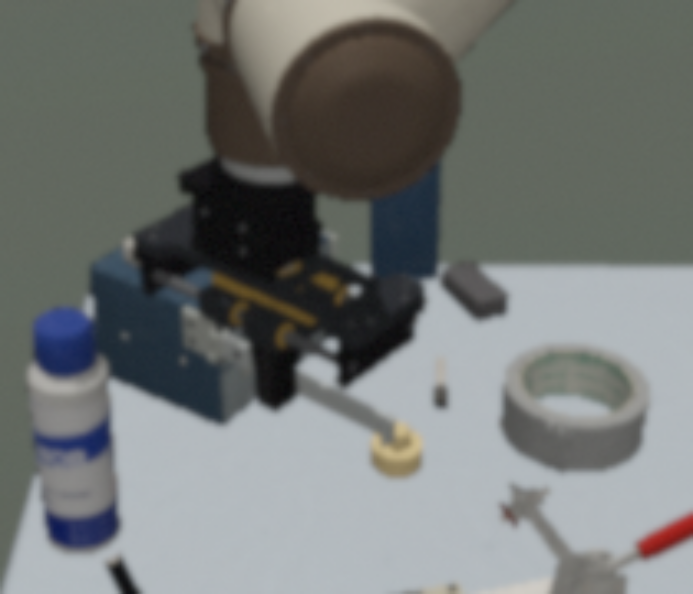

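```bash
python3 -m crank '[{"delta_rot":[0,0,0],"linear":[0.01,0.001,0.003],"gripper":0},{"delta_rot":[0,0,0],"linear":[0.01,0,0],"gripper":0},{"delta_rot":[0,0,0],"linear":[0.005,0,0],"gripper":0},{"delta_rot":[0,0,-0.14],"linear":[0.0127,0.0008,0],"gripper":0},{"delta_rot":[0,0,-0.14],"linear":[0.0127,0.0008,0],"gripper":0},{"delta_rot":[0,0,0],"linear":[0,0,0],"gripper":0}]'|grep -E "pos|force"
python3 -c "
from h import *
where([*barpose(1.376,off=.012),.068]);snap('wrist','wrist10')"
```

```text
tcp_pos: [0.4117, -0.1008, 0.0665]
wrist_force: [0.5, 0.0, 0.4]
t 11.875 tcp [ 0.4117 -0.1008  0.0665] cab mm [-159.4   75.8] F [0.5  0.03 0.38] grip 0.009 yaw -113.2 tilt [-0.0001 -0.    ] j [  8.4  11.3 -36.7   0.  -42.  -31.6]
delta tool [-0.0004 -0.0008 -0.0015]
```

View pics/wrist10.png

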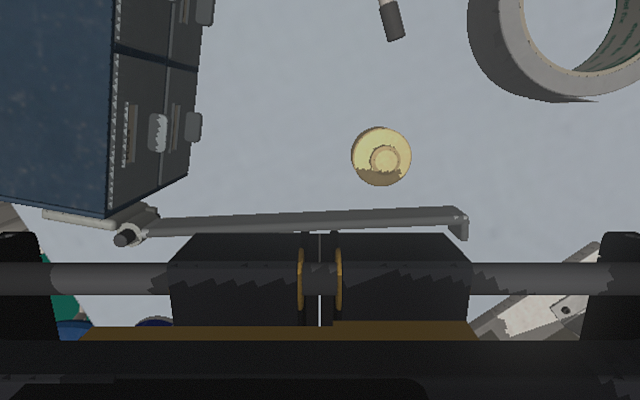

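The bar is turning with the fingers, and the force is near zero. I continue the same arc.

```bash
python3 -m crank '[{"delta_rot":[0,0,-0.14],"linear":[0.0127,0.0008,0],"gripper":0},{"delta_rot":[0,0,-0.14],"linear":[0.0127,0.0008,0],"gripper":0},{"delta_rot":[0,0,-0.14],"linear":[0.0127,0.0008,0],"gripper":0},{"delta_rot":[0,0,-0.14],"linear":[0.0127,0.0008,0],"gripper":0},{"delta_rot":[0,0,0],"linear":[0,0,0],"gripper":0}]'|grep -E "pos|force"
python3 -c "
from h import *
where([*barpose(1.376-.56,off=.012),.068]);snap('wrist','wrist11')"
```

```text
tcp_pos: [0.3998, -0.1492, 0.0663]
wrist_force: [-0.6, -0.6, -0.3]
t 12.55 tcp [ 0.3998 -0.1492  0.0663] cab mm [-142.    29.2] F [-0.65 -0.58 -0.26] grip 0.007 yaw -81.19 tilt [ 0.0001 -0.0001] j [  1.5  11.5 -36.4   0.  -42.1   7.3]
delta tool [ 0.0002 -0.0001 -0.0017]
```

View pics/wrist11.png

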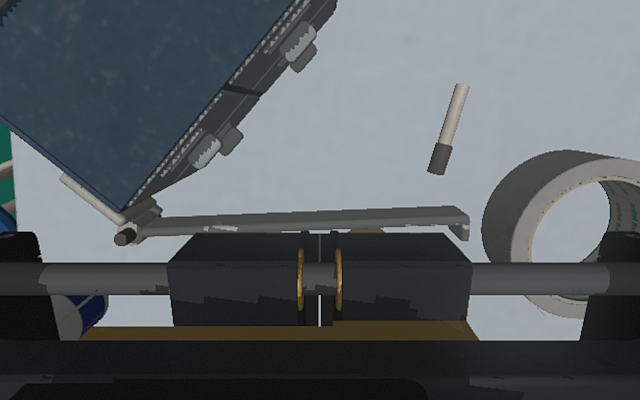

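```bash
python3 -m crank '[{"delta_rot":[0,0,-0.14],"linear":[0.0127,0.0008,0],"gripper":0},{"delta_rot":[0,0,-0.14],"linear":[0.0127,0.0008,0],"gripper":0},{"delta_rot":[0,0,-0.14],"linear":[0.0127,0.0008,0],"gripper":0},{"delta_rot":[0,0,-0.14],"linear":[0.0127,0.0008,0],"gripper":0},{"delta_rot":[0,0,-0.1],"linear":[0.009,0.0006,0],"gripper":0},{"delta_rot":[0,0,0],"linear":[0,0,0],"gripper":0},{"delta_rot":[0,0,0],"linear":[0,0,0],"gripper":0}]'|grep -E "pos|force"
python3 -c "
from h import *
where([*barpose(0,off=.012),.068]);snap('wrist','wrist12')"
```

```text
tcp_pos: [0.4199, -0.2036, 0.0662]
wrist_force: [-0.4, 0.7, -0.1]
t 13.475 tcp [ 0.4199 -0.2036  0.0662] cab mm [-94.8  -4.6] F [-0.35  0.69 -0.1 ] grip 0.003 yaw -43.26 tilt [-0.0003  0.0001] j [ -5.8  15.1 -31.2  -0.  -43.7  52.6]
delta tool [ 0.0151  0.0011 -0.0018]
```

View pics/wrist12.png

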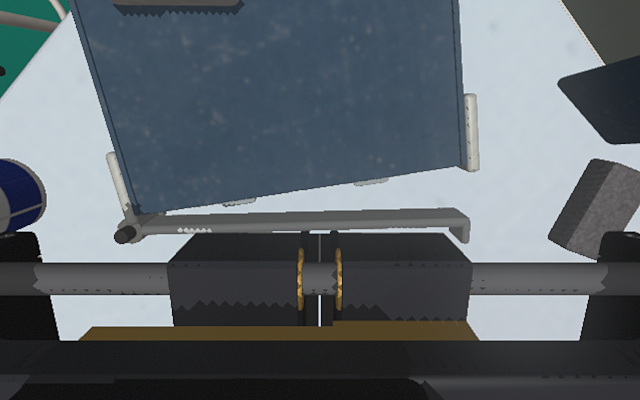

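```bash
python3 -m crank '[{"delta_rot":[0,0,-0.08],"linear":[0.006,0.0005,0],"gripper":0},{"delta_rot":[0,0,-0.078],"linear":[0.004,0.0005,0],"gripper":0},{"delta_rot":[0,0,0],"linear":[0,0,0],"gripper":0},{"delta_rot":[0,0,0],"linear":[0,0,0],"gripper":0}]'|grep -E "pos|force"
python3 -m crank '[{"delta_rot":[0,0,0],"linear":[0.0015,0,0],"gripper":0},{"delta_rot":[0,0,0],"linear":[0,0,0],"gripper":0}]'|grep -E "pos|force"
python3 -c "
from h import *
where([*barpose(0,off=.012),.068]);snap('wrist','wrist13')"
```

```text
tcp_pos: [0.4269, -0.2112, 0.0664]
wrist_force: [-0.1, -0.0, 0.3]
tcp_pos: [0.4282, -0.2122, 0.0664]
wrist_force: [-0.2, -0.1, 0.1]
t 14.275 tcp [ 0.4282 -0.2122  0.0664] cab mm [-83.1  -7.1] F [-0.19 -0.06  0.08] grip 0.001 yaw -34.11 tilt [-0.0001  0.    ] j [ -6.8  16.1 -29.7  -0.  -44.2  62.7]
delta tool [ 0.0031  0.0009 -0.0016]
```

View pics/wrist13.png

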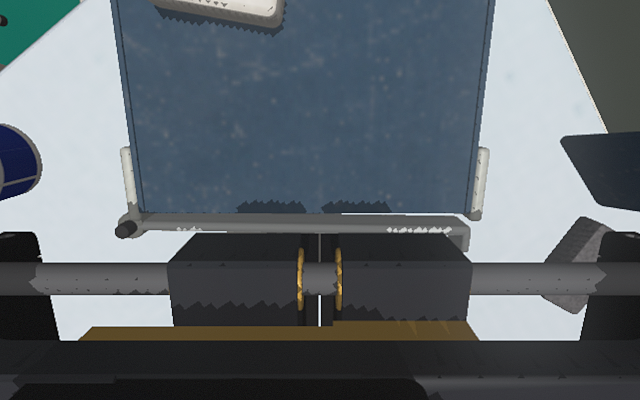

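The bar is almost shut. I press in small steps until the stop shows in the force.

```bash
python3 -m crank '[{"delta_rot":[0,0,0],"linear":[0.0015,0,0],"gripper":0},{"delta_rot":[0,0,0],"linear":[0,0,0],"gripper":0}]'|grep -E "pos|force"
python3 -m crank '[{"delta_rot":[0,0,0],"linear":[0.0015,0,0],"gripper":0},{"delta_rot":[0,0,0],"linear":[0,0,0],"gripper":0}]'|grep -E "pos|force"
python3 -m crank '[{"delta_rot":[0,0,0],"linear":[0.001,0,0],"gripper":0},{"delta_rot":[0,0,0],"linear":[0,0,0],"gripper":0}]'|grep -E "pos|force"
```

```text
tcp_pos: [0.4293, -0.2131, 0.0663]
wrist_force: [-1.0, 1.2, 0.2]
tcp_pos: [0.4292, -0.2133, 0.066]
wrist_force: [-3.2, 3.8, 2.8]
tcp_pos: [0.4291, -0.2135, 0.0659]
wrist_force: [-4.3, 5.2, 4.6]
```

The stop is at 11.5 mm less depth than the drawer stop. Allowing for the 9.5 mm finger offset, that matches the bar's outer face at -70.5 mm. I back off and check.

```bash
python3 -m crank '[{"delta_rot":[0,0,0],"linear":[-0.01,0,0],"gripper":0},{"delta_rot":[0,0,0],"linear":[-0.04,0,0],"gripper":0},{"delta_rot":[0,0,0],"linear":[-0.04,0,-0.03],"gripper":0},{"delta_rot":[0,0,0],"linear":[0,0,-0.05],"gripper":0},{"delta_rot":[0,0,0],"linear":[0,0,-0.05],"gripper":0},{"delta_rot":[0,0,0],"linear":[0,0,0],"gripper":0},{"delta_rot":[0,0,0],"linear":[0,0,0],"gripper":0}]'|grep -E "pos|force"
python3 -c "
from h import *
where();snap('wrist','wrist14');snap('scene','scene14')
im=cv2.imread('pics/wrist14.png')[0:200,120:520];cv2.imwrite('pics/wrist14c.png',cv2.resize(im,None,fx=2,fy=2))
im=cv2.imread('pics/scene14.png')[140:270,225:400];cv2.imwrite('pics/scene14d.png',cv2.resize(im,None,fx=4.5,fy=4.5,interpolation=cv2.INTER_CUBIC))"
```

```text
tcp_pos: [0.3566, -0.1639, 0.196]
wrist_force: [-0.4, 0.5, -0.3]
t 15.95 tcp [ 0.3566 -0.1639  0.196 ] cab mm [-169.5   -7.4] F [-0.4   0.46 -0.25] grip 0.005 yaw -34.09 tilt [0.0005 0.0003] j [ -0.7  -1.6 -29.1  -0.  -62.5  56.6]
```

View pics/wrist14c.png

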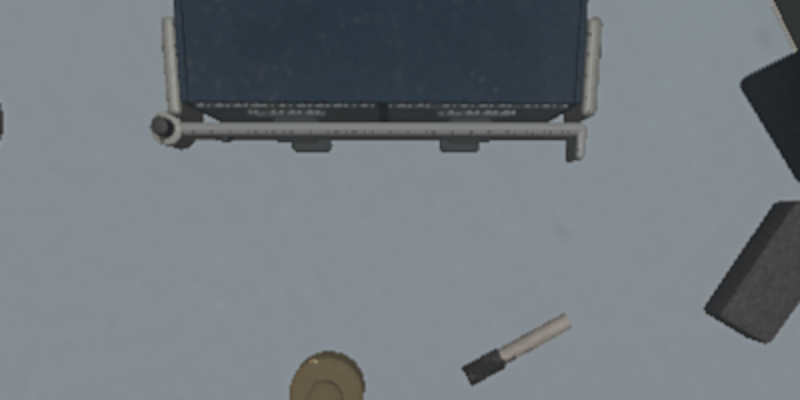

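View pics/scene14d.png

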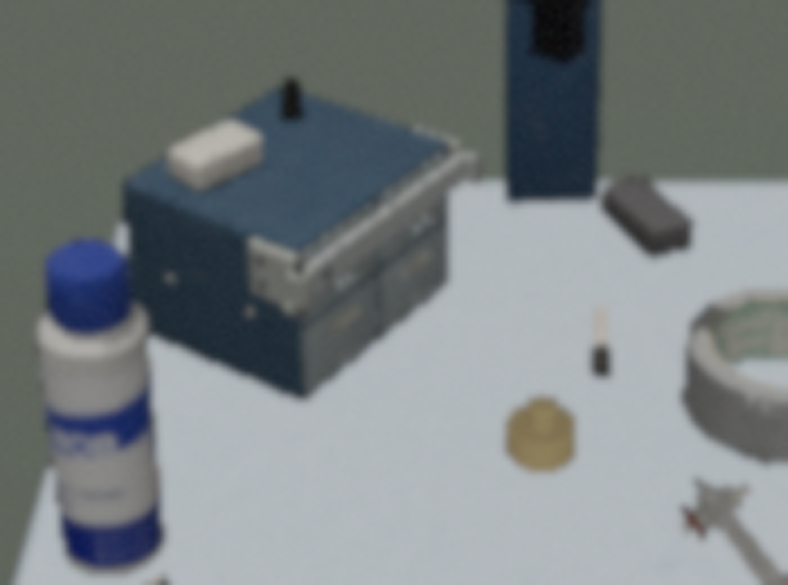

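```bash
python3 -c "
from h import *
snap('top','top15')
g=cv2.cvtColor(cv2.imread('pics/wrist14.png'),cv2.COLOR_BGR2GRAY).astype(int)
for u in (220,250,280,310,340,370,395): 
  col=g[40:80,u]; d=np.diff(col); print(u, 40+int(np.argmin(d)),40+int(np.argmax(d)), col[8:32].tolist())
a=cv2.imread('pics/top0.png');b=cv2.imread('pics/top15.png')
d=cv2.absdiff(cv2.GaussianBlur(a,(3,3),0),cv2.GaussianBlur(b,(3,3),0)).max(2)
cv2.imwrite('pics/diff.png',np.vstack([cv2.resize(b[100:290,130:480],None,fx=1.5,fy=1.5),cv2.resize(cv2.cvtColor(np.minimum(d*4,255).astype(np.uint8),8)[100:290,130:480],None,fx=1.5,fy=1.5)]))
"
```

```text
220 53 60 [55, 56, 44, 81, 111, 82, 42, 39, 48, 49, 46, 44, 42, 101, 126, 128, 124, 113, 102, 68, 45, 82, 131, 143]
250 66 69 [60, 59, 45, 41, 100, 78, 49, 60, 80, 76, 55, 44, 41, 104, 126, 128, 124, 113, 102, 71, 48, 55, 126, 143]
280 53 75 [55, 55, 47, 56, 105, 81, 49, 61, 81, 76, 54, 45, 41, 103, 127, 129, 124, 113, 104, 72, 52, 57, 67, 70]
310 66 69 [56, 59, 49, 35, 34, 38, 36, 36, 37, 39, 39, 35, 35, 104, 126, 129, 125, 115, 104, 75, 52, 50, 125, 144]
340 66 60 [54, 54, 52, 47, 60, 59, 55, 64, 91, 80, 56, 48, 40, 103, 126, 129, 125, 115, 106, 75, 53, 51, 52, 52]
370 53 69 [56, 57, 47, 40, 100, 82, 46, 60, 94, 85, 57, 50, 40, 100, 124, 130, 127, 115, 107, 79, 52, 44, 125, 145]
395 64 59 [61, 62, 62, 46, 57, 61, 53, 52, 51, 52, 48, 34, 129, 130, 120, 132, 130, 99, 83, 76, 59, 46, 123, 144]
```

View pics/diff.png

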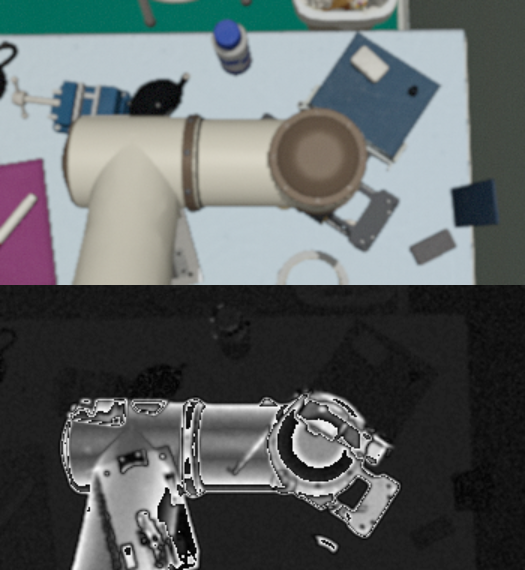

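The bar's edge lies on the same pixel row (60 to 61) along its whole length, parallel to the roof edge, so it is shut. The difference picture shows no change in the rubber block, ferrule, sanding block or club head. I check the weight, pin and can numerically, then hand in.

```bash
python3 -c "
from h import *
print('weight',onz('wrist14',120+324/2,395/2,.036),'was .3606 -.1165')
print('pinA',onz('wrist14',120+466/2,375/2,.012),'pinB',onz('wrist14',120+568/2,320/2,.012),'was .318 -.184 / .314 -.248')
a=cv2.imread('pics/top0.png')[100:160,260:310];b=cv2.imread('pics/top15.png')[100:160,260:310]
print('can shift px',cv2.phaseCorrelate(np.float32(cv2.cvtColor(a,6)),np.float32(cv2.cvtColor(b,6))))
"
```

```text
weight [ 0.36047338 -0.11999554  0.036     ] was .3606 -.1165
pinA [ 0.32245349 -0.18520953  0.012     ] pinB [ 0.31731479 -0.24678779  0.012     ] was .318 -.184 / .314 -.248
can shift px ((0.05036029471171588, 0.15196875802370968), 0.9795454521179199)
```

```bash
python3 -c "
from station import r,workorder
print(workorder.finish_job()); print(r.sense()['time_s'])"
```

```text
the job is handed in; nothing more can be done
None
the job is handed in; nothing more can be done
```

Both upper drawers are fully home and the retaining bar lies shut across their fronts. The job was handed in at about 16 s of the 64 s allowed, with the robot clear of everything; no verdict is reported.

**What I did**
- **Drawers:** I pushed both home together with the shut fingertips, at mid-width on their inner edges, until the stop showed at about 12 N.
- **Bar:** Only then did I swing it round on its outer face, from about 95° to its stop, at about 8 N.

**What the last checks showed**
- **Drawers:** Before the bar was moved, both upper fronts and tabs lay in line with the lower, shut ones to about 0.5 mm, and the later pictures show them the same.
- **Bar:** It runs parallel to the roof edge within a pixel along its whole length. The stop depth agrees with its outer face at -70.5 mm.
- **Other things:** The before-and-after pictures show no change in the rubber block, ferrule, sanding block or club head, and the spray can shifted less than 0.2 pixel. The weight and gauge pin measure within 3 to 4 mm of their first readings, which is within measuring error; nothing came near them.

**One disagreement:** the fingertips looked about 20 mm higher in the pictures than the reported TCP. I never found out why, so I chose pushing heights and places that work in either case.

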